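# Counter-hold the hidden bolt head while the nut runner tightens

## Robot

A 7-joint arm with a two-finger parallel gripper is mounted at the origin on a cart in front of the work surface, level with it; the furniture and walls round the work are solid. World frame = base frame: x ahead of the robot, y to its left, z up, the work surface at z = 0. Lengths are in m, angles in rad, forces in N, time in s.
With the tool pointing down it reaches from about 0.35 to 0.9 m from the base axis. Payload 19.9 kg.
Tool frame: the origin (TCP) lies midway between the tips of the shut fingers; the grasp point (between the pads) lies 19 mm behind it; z points along the fingers, y is the line along which they close (so a half turn about z gives the same grasp; the last joint's range is limited). The gripper opens to 85 mm and grips with 20 to 120 N. Pads are 22 mm wide; open, the fingers measure 114 mm over their backs; the gripper's body (76 mm by 85 mm) begins 54 mm behind the grasp point. The pads swing forward as they close: fully open they stand 13 mm farther back than shut.
Start: joints at [-1.365, 0.417, -0.01, 1.614, 0.005, 1.111, -0.053], TCP at [0.153, 0.606, 0.207] pointing down, gripper open.
Joint ranges: [-2.81, 2.81], [-0.39, 2.02], [-1.27, 1.25], [0.06, 2.57], [-1.19, 4.33], [0.19, 2], [-2.82, 2.82]. Speed limits (rad/s): [1.89, 1.89, 2.39, 2.39, 3.01, 3.01, 3.01].

## Interface

Orientations are given as a unit quaternion [x, y, z, w].
In Python, from workcell import env gives the robot as it stands. The module is installed in compiled form; this text tells all that it offers.
- The arm moves only by the tool jog_arm, never from a script. Its argument "plan" is one flat list of numbers, 5 for each row, row after row: the opening, from -1 (shut) to 1 (fully open), then the shift along the tool's x, y, z in units of 30 mm (1.0 is 30 mm), then the turn about the tool's z in units of 6 degrees (1.0 is 6 degrees). A call has 1 to 5 rows; each row shifts and turns the commanded pose from where the row before left it, along the tool's axes as they then stand; what a row does not reach is not made up. A row lasts 1/8 s, in which the tool goes at most 62.5 mm and 10.7 degrees, less where a joint would pass 70% of its speed; a pose out of reach is approached as far as the arm can. A call is refused whole if a number of a shift passes 1 or a number of a turn 1, either way. A call with a gripper value outside its range is refused whole. The fingers move at their own pace and stop on an object; "force" is the grip in N (left out, the last holds). Time passes only in rows, so rows that do not move let the fingers close. It gives the time, the measured TCP pose, the force, the opening and the grip force at its end, in the units of the state.
- env.read_state(): the state, without advancing time (a new reading comes with each control period).
- env.camera(name): name is "scene" or "top" or "wrist"; returns the picture (400x640x3 uint8, blue, green, red); there is no depth.
- env.camera_params(name): a dict with "K" (3x3 intrinsics, pixels), "R" (3x3) and "t" (3): a world point X has camera coordinates R X + t. Camera axes: x right, y down, z forward; pixel columns grow to the right and rows downward; lengths in m; the calibration is good to about 2 mm. A picture is of the moment at which its call begins: read the wrist's pose just before it. camera_params takes no time and is no camera call; for the wrist camera it gives the pose at the moment of the call.
- env.hand_in(): hands the job in; it is judged then, once.
The state is a dict: "t": time; "joint_pos": joint angles; "joint_velocities": joint speeds; "joint_torque": joint torques, N m; "position": TCP position; "ee_rot": TCP orientation; "contact_force": force on the tool from outside, world axes, zero at the start; "torque": the same for the moment, N m; "finger_gap": opening from 0.0 (shut) to 1.0 (fully open); "finger_force": force on a finger pad.
Only numpy, scipy, OpenCV 4.12 (cv2) and the standard library are available. Lean on these libraries where they do the work, as an engineer would, in place of code of your own. Each camera call takes 0.05 s, during which the arm holds its last target. There are 200 camera calls.

## Task

A small nut runner is running on one of the two bolts of the channel bracket, but that bolt just spins along with its nut. Reach down from above into the narrow gap between the bracket's two plates, grip the hexagon head of the bolt the runner is on, and hold it from turning until the nut has run up tight and the runner stalls (some six seconds). Finish while still gripping the head: do not let go, and leave the things lying round the bracket where they are.

Things in the scene. Friction and masses are not known exactly. Their poses are not given: they have to be found in the camera images.
- bracket: Fixed metal channel: base plate 110 x 240 x 8 mm, two upright plates 220 mm long along y, 6 mm thick, tops 101 mm above the worktop, clear gap of 56 mm between. Origin on the worktop under the gap's middle; x across the gap from front to back plate (away from the robot at yaw 0), y along the gap, z up. Two bolts pass the front plate along x at y = +-65 mm: nuts in front, heads in the gap.
- head_left (a point): Centre of the bolt head in the gap at the bracket's y = +65 mm. Both heads are alike: plain steel hexagon, 30 mm across flats (35 across corners), 16 mm thick along the bracket's x, midway between the plates (20 mm clear to each), centre 26 mm below the plates' tops, 75 mm above the worktop; a spacer of 22 mm diameter joins it to the front plate. Axes as the bracket's.
- head_right (a point): The same for the head at the bracket's y = -65 mm.
- runner: Fixed cordless nut runner, grey and black, standing on its battery in front of the bracket, its dark round socket (40 mm diameter) on one of the two nuts; which one differs from start to start. Origin in the motor on the axis of the bolt it drives; that bolt's head centre is at x = +100 mm, y = z = 0 in its frame; x along the bolt axis, z up. The other bolt is tight and does not turn.
- socket (a joint): Angle of socket and nut about the bolt axis, rad. It runs from the start and never switches off: 0.6 rad/s while the bolt spins along, 0.4 while the head is held and the nut runs up, 0 once tight and held. Torque 0.09 N m at most; a pinch of 25 N holds the head. The pads need not match the head's angle: it turns by itself until two flats lie on them.
- thread (a joint): How far the nut has been run up on the driven bolt, rad of nut against bolt: starts between 0 and 0.4, stays put while the bolt spins along, grows only while the head is held from turning (about 0.4 rad/s), 2.2 = tight (hard stop).
- tape_centre (a point): Centre of a loose roll of label tape, 62 mm diameter, 19 mm high, lying behind the bracket; leave it alone.
- timer_centre (a point): Centre of a loose white lab timer, 52 x 66 x 16 mm, lying behind the bracket; leave it alone.
- bottle_centre (a point): Centre of a loose small bottle with screw cap, 45 mm diameter, 90 mm high, standing right of the bracket; leave it alone.

How it is judged:
By the outcome, as a careful person would: the job done as asked, in the order asked, and still so for the second after the job is handed in, while the arm keeps its last pose, push and grip.
It also fails if it takes over 35 s, if anything falls off the work surface, if the arm or the gripper's body presses on something with over 40 N, if the wrist force passes 120 N, or if a joint passes its speed limit or range.

## Working session

There is one attempt and no reset: what is moved stays moved. The work goes in short steps, Python scripts to look and compute and a tool call to move; the robot and the scene stay as the last step left them, time stands still between calls to the robot, and variables do not carry over. Pictures are saved under pics/ and viewed, at most 10 in all, crops included, and the job is handed in when it is done.

Besides the shell and the picture viewer there is one more tool, called by a JSON object that holds its "method" and its "body", one argument or row to a line. jog_arm: Moves the arm, as the interface text tells. Its arguments: {"type":"object","properties":{"plan":{"type":"array"},"force":{"type":"number"}},"required":["plan"]}

```bash
mkdir -p pics
python3 - <<'E'
from workcell import env
import cv2,numpy as np
print(env.read_state())
for n in("top","scene"):
    cv2.imwrite(f"pics/{n}0.png",env.camera(n)); p=env.camera_params(n); print(n,{k:np.round(v,4).tolist() for k,v in p.items()})
E
```

```text
{'t': 0.0, 'joint_pos': array([-1.36548212,  0.4179876 , -0.01033494,  1.61418485,  0.00470311,
        1.11073496, -0.05297169]), 'joint_velocities': array([ 0.00061719,  0.00023395, -0.00054674, -0.00067067, -0.00076103,
       -0.00209881, -0.00083379]), 'joint_torque': array([-7.90441463e-04, -8.64438844e+01,  6.78173136e-01, -4.34905279e+01,
        1.89948018e-02,  7.36893009e-03,  5.76717571e-05]), 'position': array([0.15259601, 0.60567521, 0.20614717]), 'ee_rot': array([ 1.23060750e-01,  9.92398930e-01, -6.44260109e-04, -3.72686876e-05]), 'contact_force': array([ 0.16092777, -0.00477965, -0.36613059]), 'torque': array([-0.00848984, -0.01794989,  0.03939051]), 'finger_force': 0.0, 'finger_gap': 1.0027971955923296}
top {'K': [[360.9576, 0.0, 318.9584], [0.0, 360.9576, 195.9594], [0.0, 0.0, 1.0]], 'R': [[-0.0027, -0.9999, 0.012], [-0.9903, 0.001, -0.1386], [0.1386, -0.0123, -0.9903]], 't': [0.212, 0.5582, 0.8444]}
scene {'K': [[422.1818, 0.0, 311.8016], [0.0, 422.1818, 200.715], [0.0, 0.0, 1.0]], 'R': [[0.8297, -0.5582, 0.0048], [-0.4015, -0.6028, -0.6895], [0.3878, 0.5702, -0.7242]], 't': [-0.3077, 0.4082, 0.5774]}
```

View pics/top0.png

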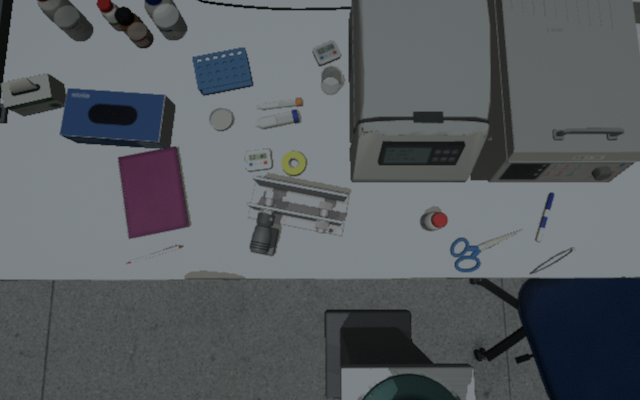

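View pics/scene0.png

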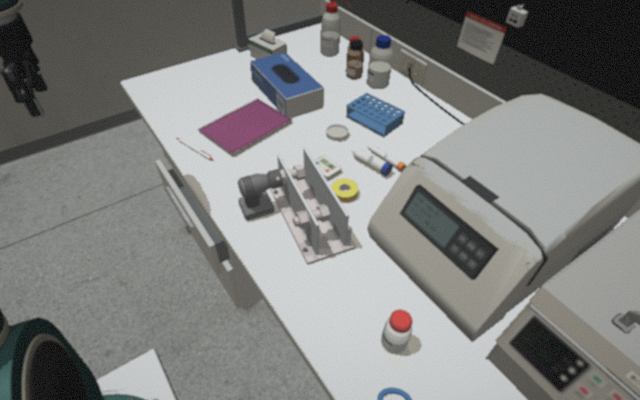

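The top view shows the runner on the left (+y) bolt, at about (265,220), with the bracket at about (300,205). Next I'll enlarge that area.

Run:
```python
import cv2
a=cv2.imread("pics/top0.png")[165:255,240:360]
cv2.imwrite("pics/topc.png",cv2.convertScaleAbs(cv2.resize(a,None,fx=6.5,fy=6.5,interpolation=cv2.INTER_CUBIC),alpha=1.2))
```

```text
(no output)
```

View pics/topc.png

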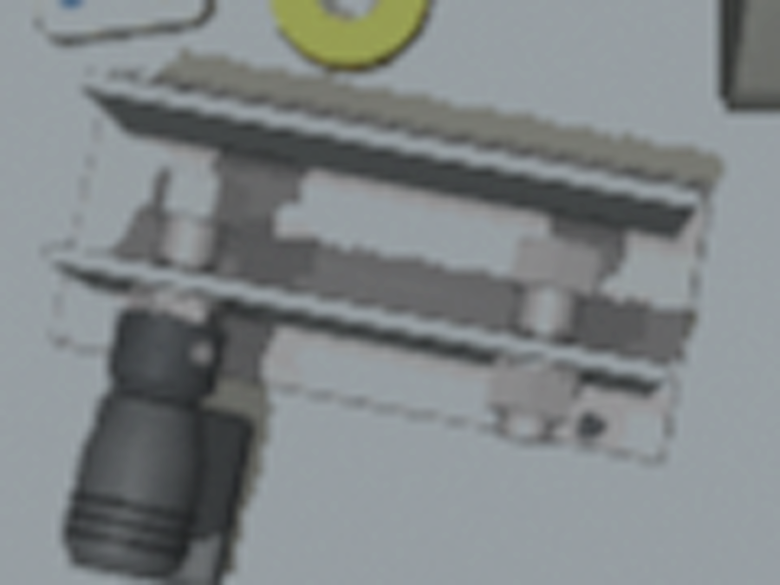

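```bash
cat > h.py <<'E'
from workcell import env
import numpy as np
def px2w(n,u,v,z,p=None):
    p=p or env.camera_params(n); R,t=p["R"],p["t"]
    d=R.T@np.linalg.solve(p["K"],[u,v,1.]); c=-R.T@t
    return c+d*(z-c[2])/d[2]
def w2px(n,X,p=None):
    p=p or env.camera_params(n); q=p["K"]@(p["R"]@np.asarray(X)+p["t"]); return q[:2]/q[2]
E
python3 - <<'E'
from h import *
f=lambda x,y,z:px2w("top",240+(x+.5)/6.5-.5,165+(y+.5)/6.5-.5,z)
FL,FR,BL,BR=[f(*q,.101) for q in((60,264),(662,378),(92,86),(708,192))]
print(FL,FR,BL,BR,np.linalg.norm(FL-FR),np.linalg.norm(BL-BR))
c=(FL+FR+BL+BR)/4; d=(FL-FR)+(BL-BR); d/=np.linalg.norm(d); yaw=np.arctan2(-d[0],d[1])
ex=np.array([d[1],-d[0],0]);print("c",c,"yaw",yaw,"sep",(BL+BR-FL-FR)@ex/2)
print("headL",c+.065*d-[0,0,.026],"meas",f(187,190,.08)," headR",c-.065*d-[0,0,.026],"meas",f(558,262,.085))
s=env.read_state()
from scipy.spatial.transform import Rotation as Ro
R=Ro.from_quat(s["ee_rot"]).as_matrix();print(R)
print("delta tool (x,y) mm",R.T@(c+.065*d-s["position"])*1000)
p=env.camera_params("wrist");print("cam in tool",R.T@(-p["R"].T@p["t"]-s["position"]), (p["R"]@R).round(3), p["K"])
E
```

```text
[0.52886253 0.36987807 0.101     ] [0.48897157 0.1615154  0.101     ] [0.5915928  0.36020852 0.101     ] [0.55385588 0.14469971 0.101     ] 0.21214686098059776 0.21878784319330974
c [0.54082069 0.25907542 0.101     ] yaw -0.18113285152880418 sep 0.06514899787637575
headL [0.55253005 0.32301204 0.075     ] meas [0.55780916 0.32907701 0.08      ]  headR [0.52911133 0.19513881 0.075     ] meas [0.53116451 0.1967425  0.085     ]
[[-9.69715066e-01  2.44238930e-01 -1.90336489e-04]
 [ 2.44238989e-01  9.69714437e-01 -1.10778616e-03]
 [-8.59924657e-05 -1.12072452e-03 -9.99999368e-01]]
delta tool (x,y) mm [-456.86757944 -176.34465855  105.46175955]
cam in tool [ 0.06548727 -0.00074699 -0.16868439] [[ 0.001  1.    -0.   ]
 [-0.966  0.001 -0.258]
 [-0.258  0.001  0.966]] [[314.71749679   0.         324.15805398]
 [  0.         314.71749679 200.53070326]
 [  0.           0.           1.        ]]
```

{"method": "jog_arm", "body": {
  "plan": [1,-1,-0.46,0,-0.63,1,-1,-0.46,0,0,1,-1,-0.46,0,0,1,-1,-0.46,0,0,1,-1,-0.46,0,0],
  "force": 60
}}

```text
t: 0.72
position: [0.2873, 0.5086, 0.2065]
ee_rot: [0.09, 0.996, -0.0, -0.0]
contact_force: [0.3, -0.3, 0.2]
finger_gap: 1.002
finger_force: 0.0
```

{"method": "jog_arm", "body": {
  "plan": [1,-1,-0.46,0,0,1,-1,-0.46,0,0,1,-1,-0.46,0,0,1,-1,-0.46,0,0,1,-1,-0.46,0,0]
}}

```text
t: 1.35
position: [0.4223, 0.4138, 0.2065]
ee_rot: [0.09, 0.996, -0.0, -0.0]
contact_force: [0.3, 0.6, 0.8]
finger_gap: 0.997
finger_force: 0.0
```

{"method": "jog_arm", "body": {
  "plan": [1,-1,-0.46,0,0,1,-1,-0.46,0,0,1,-1,-0.46,0,0,1,-1,-0.46,0,0,1,0,0,0,0]
}}

```text
t: 1.98
position: [0.5315, 0.3364, 0.2063]
ee_rot: [0.092, 0.996, -0.001, 0.0]
contact_force: [0.3, 0.8, -0.4]
finger_gap: 1.0
finger_force: 0.0
```

```bash
cat > look.py <<'E'
import sys,pickle,cv2
from h import *
n=sys.argv[1]; s=env.read_state(); p=env.camera_params("wrist"); im=env.camera("wrist")
pickle.dump((s,p),open(f"pics/{n}.pkl","wb"))
cv2.imwrite(f"pics/{n}.png",cv2.convertScaleAbs(cv2.resize(im,(800,500)),alpha=1.3)); print(s["t"],s["position"],s["ee_rot"],s["joint_pos"])
E
python3 look.py w1
```

```text
1.975 [0.53153889 0.33636386 0.20628704] [ 9.21792524e-02  9.95742186e-01 -6.87556691e-04  1.05758193e-04] [-0.72834029  0.42764638  0.15368831  1.60745832 -0.06950879  1.11260718
  0.82870168]
```

View pics/w1.png

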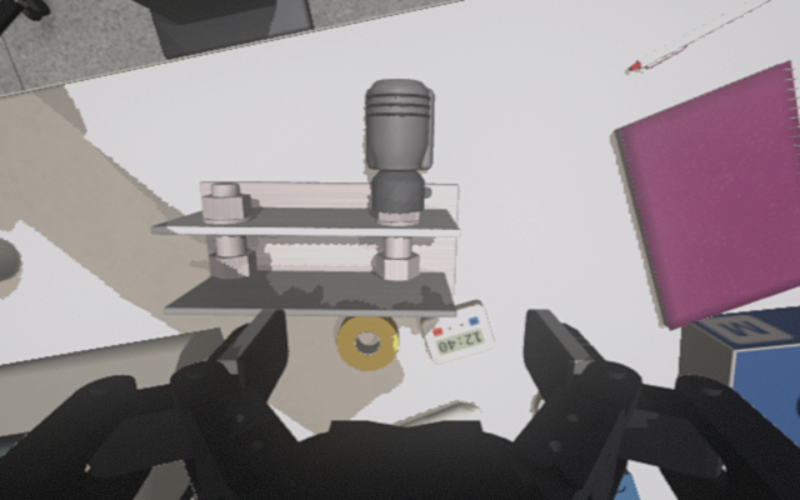

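The driven head is at about (398,265), and the plate tops run from (153,230) to (459,232) for the front and (166,311) to (457,313) for the back. They are nearly level with the image rows, so yaw is close.

Run:
```python
from h import *
import pickle
from scipy.spatial.transform import Rotation as Ro
s,p=pickle.load(open("pics/w1.pkl","rb"))
f=lambda x,y,z:px2w("wrist",(x+.5)*.8-.5,(y+.5)*.8-.5,z,p)
FL,FR,BL,BR=[f(*q,.101) for q in((459,231),(153,230),(457,313),(166,311))]
print(np.linalg.norm(FL-FR),np.linalg.norm(BL-BR))
c=(FL+FR+BL+BR)/4; d=(FL-FR)+(BL-BR); d/=np.linalg.norm(d); ex=np.array([d[1],-d[0],0])
print("c",c,"yaw",np.arctan2(-d[0],d[1]),"sep",(BL+BR-FL-FR)@ex/2)
h=c+.065*d-[0,0,.026]; print("head",h,"meas",f(398,262,.0905),"R",f(230,260,.0905))
R=Ro.from_quat(s["ee_rot"]).as_matrix(); print("tool yaw",np.arctan2(-R[0,1],R[1,1]))
for g in(h,f(398,262,.0905)): print((R.T@(g-[0,0,g[2]-.056]-s["position"]))*1000)
```

```text
0.21764813755268866 0.2189039423002836
c [0.54220129 0.26187889 0.101     ] yaw -0.18858778388751332 sep 0.06261240712386018
head [0.55438697 0.32572644 0.075     ] meas [0.5493345  0.32673368 0.0905    ] R [0.52472273 0.20254568 0.0905    ]
tool yaw -0.18462086355197974
[-24.36183559  -6.05948652 150.30358304]
[-19.2103237   -5.99686073 150.30176053]
```

{"method": "jog_arm", "body": {
  "plan": [1,-0.8,-0.2,0,0,1,0,0,1,0,1,0,0,1,0,1,0,0,0.7,0,1,0,0,0,0]
}}

```text
t: 2.65
position: [0.5515, 0.3283, 0.1244]
ee_rot: [0.09, 0.996, -0.001, -0.001]
contact_force: [-0.8, 0.4, 0.3]
finger_gap: 0.999
finger_force: 0.0
```

```bash
python3 look.py w2
```

```text
2.65 [0.55154169 0.32828705 0.1243698 ] [ 8.99961146e-02  9.95941141e-01 -8.95048565e-04 -1.06899631e-03] [-0.69199598  0.53446306  0.1470659   1.64330672 -0.0902689   0.97326072
  0.87644573]
```

View pics/w2.png

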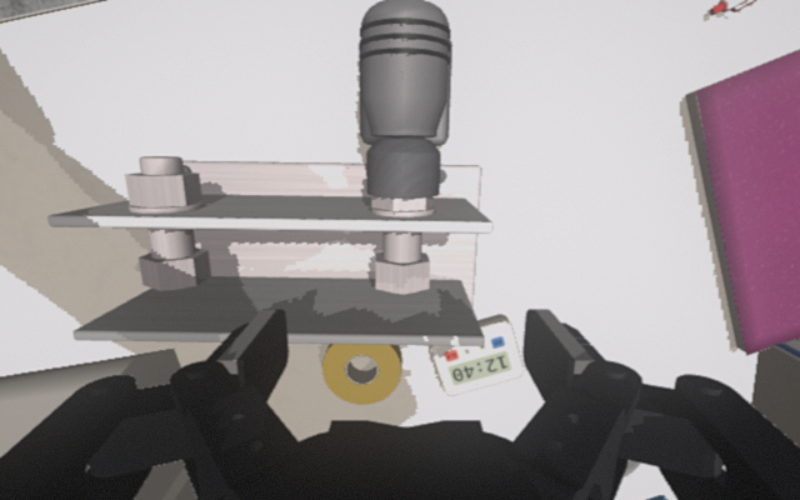

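The head is now at about (403,270), and the fingers sit symmetrically about x≈406. I'll refine from the strip ends: front (50,220) to (492,227), back (75,336) to (484,341).

Run:
```python
from h import *
import pickle
from scipy.spatial.transform import Rotation as Ro
s,p=pickle.load(open("pics/w2.pkl","rb"))
f=lambda x,y,z:px2w("wrist",(x+.5)*.8-.5,(y+.5)*.8-.5,z,p)
FL,FR,BL,BR=[f(*q,.101) for q in((492,227),(50,220),(484,341),(75,336))]
print(np.linalg.norm(FL-FR),np.linalg.norm(BL-BR))
c=(FL+FR+BL+BR)/4; d=(FL-FR)+(BL-BR); d/=np.linalg.norm(d); ex=np.array([d[1],-d[0],0])
h=c+.065*d-[0,0,.026]
R=Ro.from_quat(s["ee_rot"]).as_matrix(); print("yaw",np.arctan2(-d[0],d[1]),"tool yaw",np.arctan2(-R[0,1],R[1,1]),"sep",(BL+BR-FL-FR)@ex/2)
print("head",h,(R.T@(h-[0,0,.019]-s["position"]))*1000, "spacer y",(R.T@(f(404,248,.086)-s["position"]))*1000)
print("expected px head",(w2px("w",h,p)+.5)/.8-.5)
```

```text
0.21931401989128574 0.219715049345698
yaw -0.1934309735336233 tool yaw -0.18023431933354853 sep 0.06279428442162728
head [0.55504897 0.32493505 0.075     ] [-4.18592331 -2.53394405 68.36683204] spacer y [11.7958787  -1.3121223  38.39575772]
expected px head [401.88253373 269.80666573]
```

{"method": "jog_arm", "body": {
  "plan": [1,-0.13,-0.07,0,0.1,1,0,0,0.8,0,1,0,0,0.8,0,1,0,0,0.66,0,1,0,0,0,0]
}}

```text
t: 3.32
position: [0.5554, 0.3254, 0.0572]
ee_rot: [0.096, 0.995, -0.001, -0.001]
contact_force: [0.4, 0.8, 0.3]
finger_gap: 0.998
finger_force: 0.0
```

{"method": "jog_arm", "body": {
  "plan": [-1,0,0,0,0,-1,0,0,0,0,-1,0,0,0,0,-1,0,0,0,0,-1,0,0,0,0],
  "force": 60
}}

```text
t: 3.95
position: [0.5559, 0.3253, 0.0585]
ee_rot: [0.096, 0.995, -0.0, 0.0]
contact_force: [-2.8, -3.5, 5.6]
finger_gap: 0.246
finger_force: 52.1
```

{"method": "jog_arm", "body": {
  "plan": [-1,0,0,0,0,-1,0,0,0,0,-1,0,0,0,0,-1,0,0,0,0,-1,0,0,0,0]
}}

```text
t: 4.58
position: [0.5559, 0.3253, 0.0585]
ee_rot: [0.096, 0.995, -0.0, 0.0]
contact_force: [-1.9, -3.1, 5.1]
finger_gap: 0.242
finger_force: 52.1
```

```bash
python3 look.py w3; python3 -c "
from workcell import env;s=env.read_state();print(s['finger_gap'],s['finger_force'],s['contact_force'],s['torque'])"
```

```text
4.575 [0.55592029 0.32532716 0.05846166] [ 9.56887700e-02  9.95411282e-01 -1.78628246e-04  8.81415118e-05] [-0.67812808  0.61777333  0.1389196   1.67712489 -0.10605768  0.85412995
  0.88430673]
0.2459977410579637 52.078906134702265 [-2.76356852 -3.69992306  7.44697264] [-0.77017909  0.52428502  0.04935173]
```

View pics/w3.png

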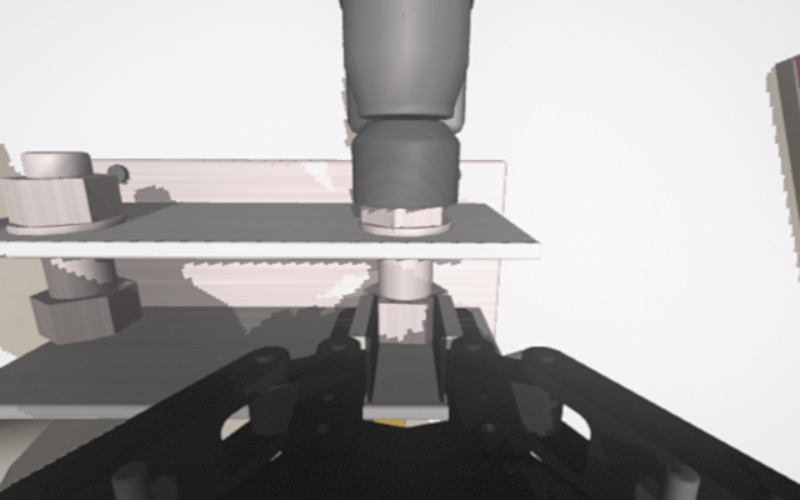

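The pads sit around the head at about (403,320). The opening reads 0.246, about 21 mm, where I expected 0.35. I'll check an enlarged crop with the head's predicted outline drawn on it, and whether the socket and head still turn.

Run:
```python
from h import *
import pickle,cv2
s,p=pickle.load(open("pics/w3.pkl","rb"))
a=-.19; ex=np.array([np.cos(a),np.sin(a),0]); ey=np.array([-np.sin(a),np.cos(a),0]); h=np.array([.5550,.3250,.075])
im=env.camera("wrist"); s2=env.read_state()
x0,y0,k=250,190,5
o=cv2.convertScaleAbs(cv2.resize(im[y0:y0+110,x0:x0+150],None,fx=k,fy=k,interpolation=cv2.INTER_CUBIC),alpha=1.5)
for sx,col in((-.008,(0,0,255)),(.008,(0,255,0))):
    for t in range(6):
        an=np.pi/6+t*np.pi/3
        P=h+ex*sx+ey*.01732*np.cos(an+0)+np.array([0,0,.01732*np.sin(an)])
        u=w2px("w",P,p); q=(int((u[0]-x0+.5)*k),int((u[1]-y0+.5)*k)); cv2.circle(o,q,4,col,1)
cv2.imwrite("pics/w3c.png",o)
```

```text
(no output)
```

View pics/w3c.png

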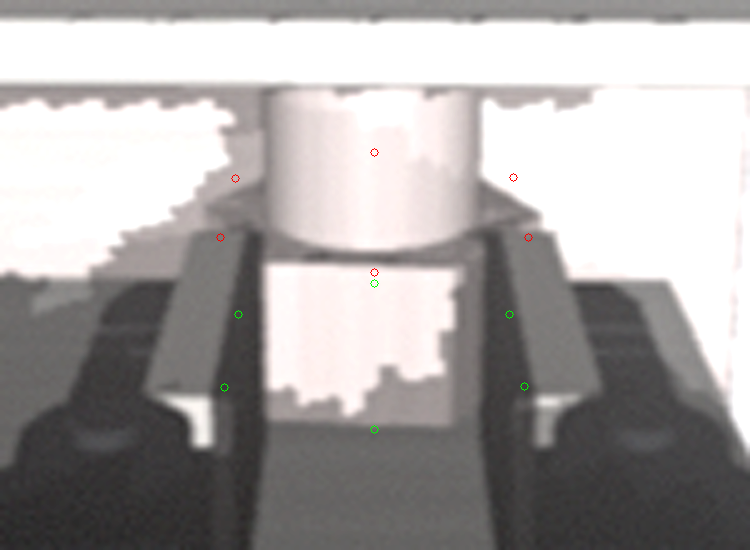

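Run:
```python
from h import *
import pickle
from scipy.spatial.transform import Rotation as Ro
s,p=pickle.load(open("pics/w3.pkl","rb"));R=Ro.from_quat(s["ee_rot"]).as_matrix()
for b in(0,5,10,15,20,25,30,40):
  for y in(10.5,15):
    print(b,y,[((w2px("w",s["position"]+R@np.array([x,y,-b])/1e3,p)-[250,190]+.5)*5).round().tolist() for x in(11,-11)])
print(s["position"])
```

```text
0 10.5 [[472.0, 137.0], [469.0, 317.0]]
0 15 [[512.0, 137.0], [508.0, 317.0]]
5 10.5 [[475.0, 151.0], [471.0, 336.0]]
5 15 [[516.0, 151.0], [511.0, 336.0]]
10 10.5 [[478.0, 165.0], [474.0, 355.0]]
10 15 [[520.0, 166.0], [515.0, 355.0]]
15 10.5 [[481.0, 181.0], [477.0, 376.0]]
15 15 [[524.0, 181.0], [519.0, 376.0]]
20 10.5 [[484.0, 198.0], [480.0, 398.0]]
20 15 [[529.0, 198.0], [523.0, 398.0]]
25 10.5 [[488.0, 216.0], [483.0, 421.0]]
25 15 [[534.0, 216.0], [528.0, 421.0]]
30 10.5 [[492.0, 235.0], [487.0, 446.0]]
30 15 [[539.0, 235.0], [533.0, 446.0]]
40 10.5 [[500.0, 277.0], [495.0, 500.0]]
40 15 [[551.0, 277.0], [544.0, 500.0]]
[0.55592029 0.32532716 0.05846166]
```

The image and the opening agree: the pad tips really sit about 29 mm behind the nominal TCP. They pinch only the upper sloping faces, about 12 mm above the head's centre. I'll open, go about 24 mm lower while watching the force, and grip again.

{"method": "jog_arm", "body": {
  "plan": [1,0,0,0,0,1,0,0,0,0,1,0,0,0,0,1,0,0,0.2,0,1,0,0,0.2,0]
}}

```text
t: 5.3
position: [0.5556, 0.3257, 0.0454]
ee_rot: [0.095, 0.995, -0.0, -0.0]
contact_force: [1.3, 0.3, -0.5]
finger_gap: 1.002
finger_force: 0.0
```

{"method": "jog_arm", "body": {
  "plan": [1,0,0,0.2,0,1,0,0,0.1,0,1,0,0,0,0]
}}

```text
t: 5.68
position: [0.5557, 0.3256, 0.0367]
ee_rot: [0.096, 0.995, -0.0, -0.0]
contact_force: [0.5, 0.2, 0.1]
finger_gap: 1.0
finger_force: 0.0
```

{"method": "jog_arm", "body": {
  "plan": [-1,0,0,0,0,-1,0,0,0,0,-1,0,0,0,0,-1,0,0,0,0,-1,0,0,0,0],
  "force": 60
}}

```text
t: 6.3
position: [0.5558, 0.3253, 0.0373]
ee_rot: [0.096, 0.995, -0.0, -0.0]
contact_force: [-2.4, -3.1, 5.7]
finger_gap: 0.367
finger_force: 58.8
```

{"method": "jog_arm", "body": {
  "plan": [-1,0,0,0,0,-1,0,0,0,0,-1,0,0,0,0,-1,0,0,0,0,-1,0,0,0,0]
}}

```text
t: 6.92
position: [0.5558, 0.3253, 0.0373]
ee_rot: [0.096, 0.995, -0.0, -0.0]
contact_force: [-1.8, -3.2, 6.1]
finger_gap: 0.37
finger_force: 58.8
```

Run:
```python
from h import *
import cv2
im=env.camera("wrist");s=env.read_state();print(s['t'],s['position'],s['finger_gap'],s['finger_force'],s['contact_force'])
cv2.imwrite("pics/w4.png",cv2.convertScaleAbs(cv2.resize(im[90:310,220:420],None,fx=2.7,fy=2.7,interpolation=cv2.INTER_CUBIC),alpha=1.4))
cv2.imwrite("pics/w4raw.png",im)
```

```text
6.975 [0.55579198 0.32534307 0.03730523] 0.36641257684934503 58.807296082377434 [-2.23898056 -2.54278156  6.14205366]
```

View pics/w4.png

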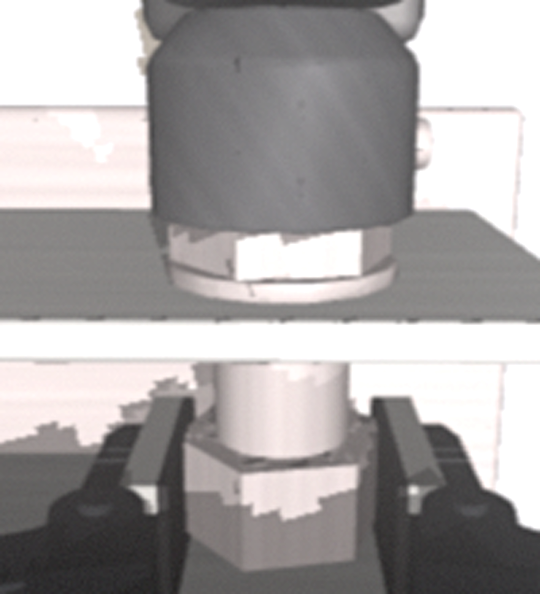

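The pads now straddle the head (opening ≈31 mm), but the head's top edge at (240,465) is left of centre at x≈278, so the flats may not be on the pads yet. I'll let time pass and see whether the head turns.

{"method": "jog_arm", "body": {
  "plan": [-1,0,0,0,0,-1,0,0,0,0,-1,0,0,0,0,-1,0,0,0,0,-1,0,0,0,0]
}}

```text
t: 7.6
position: [0.5558, 0.3253, 0.0373]
ee_rot: [0.096, 0.995, -0.0, -0.0]
contact_force: [-2.6, -3.4, 6.4]
finger_gap: 0.368
finger_force: 58.8
```

Run:
```python
from h import *
import cv2
im=env.camera("wrist");s=env.read_state();print(s['t'],s['position'],s['finger_gap'],s['finger_force'],s['contact_force'])
a=cv2.imread("pics/w4raw.png"); f=lambda i:cv2.convertScaleAbs(cv2.resize(i[150:310,245:395],None,fx=2.6,fy=2.6,interpolation=cv2.INTER_CUBIC),alpha=1.4)
cv2.imwrite("pics/w5.png",np.hstack([f(a),f(im)]));cv2.imwrite("pics/w5raw.png",im)
```

```text
7.65 [0.55578188 0.32537273 0.03732035] 0.36559100238446346 58.80842037498951 [-2.42337176 -2.82068195  5.39461395]
```

View pics/w5.png

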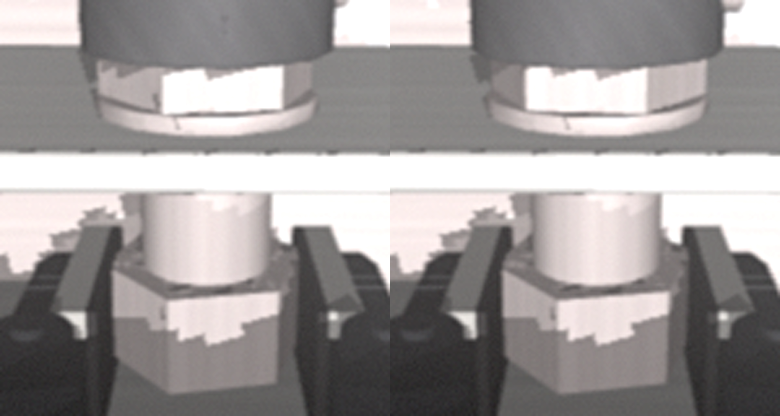

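The head is still (top edge unchanged) while the nut has turned, so the bolt is held and the nut is running up. I'll keep holding.

{"method": "jog_arm", "body": {
  "plan": [-1,0,0,0,0,-1,0,0,0,0,-1,0,0,0,0,-1,0,0,0,0,-1,0,0,0,0]
}}

```text
t: 8.28
position: [0.5558, 0.3253, 0.0373]
ee_rot: [0.096, 0.995, -0.0, -0.0]
contact_force: [-2.7, -2.7, 5.8]
finger_gap: 0.366
finger_force: 58.8
```

{"method": "jog_arm", "body": {
  "plan": [-1,0,0,0,0,-1,0,0,0,0,-1,0,0,0,0,-1,0,0,0,0,-1,0,0,0,0]
}}

```text
t: 8.9
position: [0.5558, 0.3254, 0.0373]
ee_rot: [0.096, 0.995, -0.0, -0.0]
contact_force: [-2.2, -2.4, 5.5]
finger_gap: 0.37
finger_force: 58.8
```

{"method": "jog_arm", "body": {
  "plan": [-1,0,0,0,0,-1,0,0,0,0,-1,0,0,0,0,-1,0,0,0,0,-1,0,0,0,0]
}}

```text
t: 9.52
position: [0.5558, 0.3254, 0.0373]
ee_rot: [0.096, 0.995, -0.0, -0.0]
contact_force: [-3.5, -2.4, 5.6]
finger_gap: 0.365
finger_force: 58.8
```

{"method": "jog_arm", "body": {
  "plan": [-1,0,0,0,0,-1,0,0,0,0,-1,0,0,0,0,-1,0,0,0,0,-1,0,0,0,0]
}}

```text
t: 10.15
position: [0.5558, 0.3254, 0.0373]
ee_rot: [0.096, 0.995, -0.0, -0.0]
contact_force: [-2.1, -3.8, 6.6]
finger_gap: 0.367
finger_force: 59.0
```

{"method": "jog_arm", "body": {
  "plan": [-1,0,0,0,0,-1,0,0,0,0,-1,0,0,0,0,-1,0,0,0,0,-1,0,0,0,0]
}}

```text
t: 10.78
position: [0.5558, 0.3254, 0.0373]
ee_rot: [0.096, 0.995, -0.0, 0.0]
contact_force: [-2.9, -2.4, 5.5]
finger_gap: 0.368
finger_force: 59.0
```

{"method": "jog_arm", "body": {
  "plan": [-1,0,0,0,0,-1,0,0,0,0,-1,0,0,0,0,-1,0,0,0,0,-1,0,0,0,0]
}}

```text
t: 11.4
position: [0.5558, 0.3254, 0.0373]
ee_rot: [0.096, 0.995, -0.0, -0.0]
contact_force: [-2.5, -4.3, 6.1]
finger_gap: 0.365
finger_force: 59.0
```

{"method": "jog_arm", "body": {
  "plan": [-1,0,0,0,0,-1,0,0,0,0,-1,0,0,0,0,-1,0,0,0,0,-1,0,0,0,0]
}}

```text
t: 12.02
position: [0.5558, 0.3254, 0.0373]
ee_rot: [0.096, 0.995, -0.0, -0.0]
contact_force: [-2.1, -3.4, 5.4]
finger_gap: 0.366
finger_force: 59.1
```

{"method": "jog_arm", "body": {
  "plan": [-1,0,0,0,0,-1,0,0,0,0,-1,0,0,0,0,-1,0,0,0,0,-1,0,0,0,0]
}}

```text
t: 12.65
position: [0.5558, 0.3253, 0.0373]
ee_rot: [0.096, 0.995, -0.0, 0.0]
contact_force: [-1.7, -4.2, 5.5]
finger_gap: 0.369
finger_force: 59.1
```

{"method": "jog_arm", "body": {
  "plan": [-1,0,0,0,0,-1,0,0,0,0,-1,0,0,0,0,-1,0,0,0,0,-1,0,0,0,0]
}}

```text
t: 13.28
position: [0.5558, 0.3253, 0.0373]
ee_rot: [0.096, 0.995, -0.0, -0.0]
contact_force: [-2.2, -3.1, 6.3]
finger_gap: 0.365
finger_force: 59.1
```

{"method": "jog_arm", "body": {
  "plan": [-1,0,0,0,0,-1,0,0,0,0,-1,0,0,0,0,-1,0,0,0,0,-1,0,0,0,0]
}}

```text
t: 13.9
position: [0.5558, 0.3254, 0.0373]
ee_rot: [0.096, 0.995, -0.0, 0.0]
contact_force: [-2.6, -3.1, 5.8]
finger_gap: 0.367
finger_force: 59.1
```

```bash
python3 -c "
from h import *
import cv2
cv2.imwrite('pics/w6raw.png',env.camera('wrist'))"
```

{"method": "jog_arm", "body": {
  "plan": [-1,0,0,0,0,-1,0,0,0,0,-1,0,0,0,0,-1,0,0,0,0,-1,0,0,0,0]
}}

```text
t: 14.58
position: [0.5558, 0.3253, 0.0373]
ee_rot: [0.096, 0.995, -0.0, -0.0]
contact_force: [-2.4, -3.2, 6.1]
finger_gap: 0.367
finger_force: 59.1
```

Run:
```python
from h import *
import cv2
im=env.camera("wrist");s=env.read_state();print(s['t'],s['position'],s['finger_gap'],s['finger_force'],s['contact_force'])
a=cv2.imread("pics/w6raw.png"); f=lambda i:cv2.convertScaleAbs(cv2.resize(i[150:310,245:395],None,fx=2.6,fy=2.6,interpolation=cv2.INTER_CUBIC),alpha=1.4)
cv2.imwrite("pics/w7.png",np.hstack([f(a),f(im)]))
b=cv2.imread("pics/w5raw.png");c=cv2.imread("pics/w4raw.png")
g=lambda p,q,r:np.abs(p[r].astype(int)-q[r]).mean().round(2)
nut=np.s_[172:200,280:370];head=np.s_[255:300,285:360]
print("nut 4-5,5-6,6-7",g(c,b,nut),g(b,a,nut),g(a,im,nut),"head",g(c,b,head),g(b,a,head),g(a,im,head))
```

```text
14.625 [0.55579946 0.32536278 0.03730367] 0.3704463566849861 59.050595462322235 [-2.21089211 -2.78868045  5.07531618]
nut 4-5,5-6,6-7 13.73 11.18 0.82 head 1.05 1.13 1.07
```

View pics/w7.png

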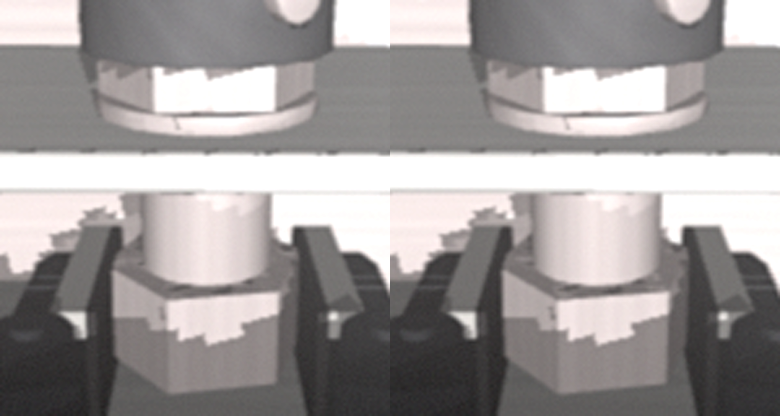

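The nut and socket no longer move (picture change 0.8, down from 11–14), and the head never turned. The nut is tight, the runner has stalled and the grip is at 59 N, so I'll hand in.

```bash
python3 -c "
from workcell import env
print(env.hand_in())"
```

```text
the job is handed in; nothing more can be done
None
```

I gripped the head of the left bolt (the one the runner was on) at 59 N and held it until the nut ran up and the runner stalled, then handed in at about 14.6 s still gripping; my first grip sat too high on the head and I redid it lower, and the final one bears nearly across the hexagon's corners rather than its flats, but the head did not turn.

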